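# Hang the utensil hook plate on the dish rack's keyhole stud

### The arm

A 6-joint arm with a two-finger parallel gripper is mounted at the origin on the work surface. World frame = base frame: x ahead of the robot, y to its left, z up, the work surface at z = 0. Lengths are in mm, angles in rad, forces in N, time in s.
With the tool pointing down it reaches from about 350 to 975 mm from the base axis. Payload 17.4 kg.
Tool frame: the origin (TCP) lies midway between the tips of the shut fingers; the grasp point (between the pads) lies 19 mm behind it (arm.hold_point_z is the distance from the TCP to the grasp point, in mm); z points along the fingers, y is the line along which they close (so a half turn about z gives the same grasp; the last joint's range is limited). The gripper opens to 85 mm and grips with 20 to 120 N. Pads are 22 mm wide; open, the fingers measure 114 mm over their backs; the gripper's body (76 mm by 85 mm) begins 54 mm behind the grasp point. The pads swing forward as they close: fully open they stand 13 mm farther back than shut.
Start: joints at [-1.239, 0.116, 1.442, -0, 1.584, -0.038], TCP at [243.956, -629.379, 231.303] pointing down, gripper open.
Joint ranges: [-2.83, 2.83], [-0.83, 2.19], [0.07, 2.5], [-1.14, 4.28], [0.01, 3], [-2.97, 2.97]. Speed limits (rad/s): [1.89, 1.89, 2.22, 3.14, 3.14, 3.14].

### API

Orientations are given as a unit quaternion [x, y, z, w].
In Python, from cell import arm gives the robot as it stands. The module is installed in compiled form; this text tells all that it offers.
- The arm moves only by the shell command python3 -m crank 'ROWS'. ROWS is JSON, a list of rows, each a list of 3 entries, a list of its own where there are three numbers: the shift along the tool's x, y, z in m, then the turn, a rotation vector about the tool's x, y, z in degrees, then the finger opening in m, from 0 to 0.0854. In form: [[[dx, dy, dz], [rx, ry, rz], fingers], ...]. A call has 1 to 12 rows; each row shifts and turns the commanded pose from where the row before left it, along the tool's axes as they then stand; what a row does not reach is not made up. A row lasts 1/12 s, in which the tool goes at most 41.7 mm and 7.16 degrees, less where a joint would pass 70% of its speed; a pose out of reach is approached as far as the arm can. A call with a gripper value outside its range is refused whole. The fingers move at their own pace and stop on an object; the grip force is fixed at half the most. Time passes only in rows, so rows that do not move let the fingers close. It gives the time, the measured TCP pose, the force, the opening and the grip force at its end, in the units of the state.
- arm.get_state(): the state, without advancing time (a new reading comes with each control period).
- arm.snapshot(name): name is "scene" or "top" or "wrist"; returns a dict with "color" (480x640x3 uint8, red, green, blue), "camera_matrix" (3x3 intrinsics, pixels), "dist_coeffs" ([k1, k2, p1, p2, k3] as OpenCV has them; the pictures are not rectified), "rvec" (rotation vector, rad) and "tvec" (3), from world to camera coordinates, as OpenCV has them. Camera axes: x right, y down, z forward; pixel columns grow to the right and rows downward; lengths in mm; the calibration is good to about 2 mm. A picture is of the moment at which its call begins. There is no depth.
- arm.sign_off(): hands the job in; it is judged then, once.
Trained networks look in a picture, given as the dict that the camera call returned (one of the last four; its "shot" number tells which), for a name from the list of things; names that differ only in an ending like _2 or _b are one class to them, and where a whole thing is asked for, a point or a joint stands for the part that bears it (a point fixed in the world has none). Each returns a list of dicts, best first, with "confidence" (0 to 1); they miss things now and then, are a little off and sometimes report something else, mostly with a low value. They report only what shows in the picture. A call takes as long as a camera call.
- arm.find_in(label, picture): "bbox" ([left, top, right, bottom] in pixels, round what is visible of it).
- arm.trace(label, picture): "pixels" (480x640 bool, what is visible of it) and "bbox" ([left, top, right, bottom] in pixels, round what is visible of it).
The state is a dict: "time_s": time; "joints": joint angles; "dq": joint speeds; "effort": joint torques, N m; "position": TCP position; "orientation": TCP orientation; "ft_force": force on the tool from outside, world axes, zero at the start; "torque": the same for the moment, N m; "gripper_width": opening from 0.0 (shut) to 1.0 (fully open); "grasp_force": force on a finger pad.
Only numpy, scipy, OpenCV 4.12 (cv2) and the standard library are available. Lean on these libraries where they do the work, as an engineer would, in place of code of your own. Each camera call takes 0.05 s, during which the arm holds its last target. There are 200 camera calls.

### The job

Take the steel hook plate out of its stand and hang it on the stud of the dish rack: put its keyhole over the stud's head until the plate lies flat against the rail, then draw it down, still in your grip, until it is fully home on the stud, and let go so that it hangs straight. Work gently, without pressing or dragging the plate hard against the rack, and leave the cup, the tumbler and the bowl alone.

Things in the scene. Friction and masses are not known exactly. Their poses are not given: they have to be found in the camera images.
- plate: Stainless utensil hook plate, 250-500 g, at first upright in the stand (may lean 2 deg). Sheet 80 wide (y), 5 thick (x), 160 high, topped by a grip bar to z = 185. Origin: middle of the sheet's lower edge, mid-thickness; z up, x out of the front; back face x = -2.5. Two hooks stick out in front to x = +37 at y = -25 and 25, z = 55 to 71.
- grip (a point): Centre of the plate's grip bar, at plate (3.5, 0, 172.5): bar 80 wide (y), 25 high, 12 thick (x, from -2.5 to 9.5). Grip it from above across its 12 mm. Plate axes.
- entry (a point): Centre of the keyhole's entry opening, at plate (0, 0, 86): 20 wide (y), from plate z = 74 to 100, right through the sheet; corners cut at 45 deg, the top ones by 6 mm as shoulders leading up into the slot. Plate axes.
- seat (a point): Where the stud's axis ends up in the keyhole when fully home, at plate (0, 0, 119.5): top of the slot, which is 8 wide (y), from plate z = 100 to 122, closed above. Plate axes.
- stand: Fixed steel stand: foot 90 x 130 x 10 high, two upright walls 110 long (y), 10 thick, up to z = 60, forming a slot along y, 6.5 wide, centred on x = 0. Origin: middle of the underside, z up. The plate stands in the slot, its lower edge 10 above the table, its x along the stand's x, up to 12 off centre along y.
- rack: Fixed stainless dish rack with four plates standing in it, nothing over 199 high. Origin: on the table under the middle of the front face of its slotted rail; z up, x out of that face, away from the robot, y along the rail. A lower rail (z = 67 to 89) has its face at x = 0 too. More than 20 N between the plate and rack or stud is too hard.
- rail (a point): Middle of the slotted rail's front face, 175 above the table; rack axes. Rail 236 long (y), z = 151 to 199. The stud is clamped tight in the rail's slot, square to the face, at this height, but anywhere from 20 mm left to 20 mm right (y) of this point: it must be seen or felt for.
- stud_zone (a point): Middle of the range of the stud's front end, 13.5 out from the rail; rack axes; the stud itself is up to 20 mm away along y. Stud: neck 5 diameter, 9 long from the rail face, then a flat head 14 diameter, 4.5 thick, front bevelled to 10. Head through the opening, the plate's back face lies 0 to 4 mm off the rail.
- cup: Steel cup, 70 diameter, 70 high, loose bystander. Origin: middle of its underside.
- tumbler: Glass tumbler, 66 diameter, 85 high, loose bystander. Origin: middle of its underside.
- bowl: White bowl, 110 diameter, 50 high, loose bystander. Origin: middle of its underside.

How it is judged:
By the outcome, as a careful person would: the job done as asked, in the order asked, and still so for the second after the job is handed in, with the robot touching nothing.
It also fails if it takes over 58 s, if anything falls off the work surface, if the arm or the gripper's body presses on something with over 40 N, if the wrist force passes 120 N, or if a joint passes its speed limit or range.

## Working session

There is one attempt and no reset: what is moved stays moved. The work goes in short steps, Python scripts to look and compute and a shell command to move; the robot and the scene stay as the last step left them, time stands still between calls to the robot, and variables do not carry over. Pictures are saved under pics/ and viewed, at most 10 in all, crops included, and the job is handed in when it is done.

```bash
mkdir -p pics; cat > h.py <<'E'
import numpy as np, cv2
from cell import arm
from scipy.spatial.transform import Rotation as R
def ray(p,uv):
    n=cv2.undistortPoints(np.array([[uv]],float),np.array(p['camera_matrix']),np.array(p['dist_coeffs']))[0,0]
    Rm=cv2.Rodrigues(np.array(p['rvec'],float))[0]; t=np.array(p['tvec'],float).ravel()
    d=Rm.T@np.array([n[0],n[1],1]); return -Rm.T@t, d/np.linalg.norm(d)
def atz(p,uv,z):
    c,d=ray(p,uv); return c+d*(z-c[2])/d[2]
def tri(obs):
    A=np.zeros((3,3));b=np.zeros(3)
    for p,uv in obs:
        c,d=ray(p,uv);M=np.eye(3)-np.outer(d,d);A+=M;b+=M@c
    x=np.linalg.solve(A,b)
    return x,[np.linalg.norm(np.cross(x-ray(p,uv)[0],ray(p,uv)[1])) for p,uv in obs]
def proj(p,X):
    return cv2.projectPoints(np.array(X,float).reshape(-1,3),np.array(p['rvec'],float),np.array(p['tvec'],float),np.array(p['camera_matrix']),np.array(p['dist_coeffs']))[0][:,0]
def save(p,n): cv2.imwrite('pics/'+n,cv2.cvtColor(p['color'],cv2.COLOR_RGB2BGR))
E
python3 - <<'E'
from h import *
for n in ['scene','top','wrist']:
    p=arm.snapshot(n); save(p,n+'0.png'); print(n,ray(p,(320,240)))
    for l in ['plate','grip','entry','seat','stand','rack','rail','stud_zone','cup','tumbler','bowl']:
        print(l,[(np.round(r['bbox']).astype(int).tolist(),round(r['confidence'],2)) for r in arm.find_in(l,p)[:2]])
print(arm.get_state())
E
```

```text
scene (array([ 952.12346198, -521.47854296,  855.20970218]), array([-0.32824194,  0.54514944, -0.77140736]))
plate [([216, 236, 262, 305], 0.92)]
grip [([219, 239, 261, 303], 0.68), ([380, 165, 403, 204], 0.18)]
entry [([217, 236, 259, 303], 0.69)]
seat [([215, 236, 262, 303], 0.64)]
stand [([213, 271, 280, 335], 0.67), ([222, 131, 334, 254], 0.16)]
rack [([220, 129, 336, 254], 0.78)]
rail [([224, 130, 332, 254], 0.89)]
stud_zone [([221, 130, 332, 252], 0.66)]
cup [([333, 252, 367, 296], 0.57), ([233, 357, 296, 415], 0.51)]
tumbler [([377, 165, 404, 204], 0.68)]
bowl [([230, 355, 294, 417], 0.84)]
top (array([ 550.09564002,  -14.76037085, 1080.19081754]), array([ 0.07634542,  0.029264  , -0.99665189]))
plate [([389, 270, 448, 293], 0.88)]
grip [([386, 272, 447, 299], 0.93)]
entry [([387, 271, 447, 298], 0.72), ([374, 264, 440, 318], 0.23)]
seat [([386, 266, 445, 296], 0.75), ([169, 277, 330, 399], 0.17)]
stand [([372, 262, 442, 316], 0.82)]
rack [([170, 278, 331, 396], 0.59), ([390, 272, 446, 298], 0.56)]
rail [([170, 277, 334, 397], 0.73)]
stud_zone [([172, 278, 332, 394], 0.63)]
cu
[... 342 characters left out ...]
ray([-1.23880282e+00,  1.16023900e-01,  1.44161093e+00,  2.07267359e-05,
        1.58397082e+00, -3.77823579e-02]), 'dq': array([-5.74308934e-05, -8.97019260e-04,  3.95626462e-04,  3.61588116e-04,
        5.33138300e-05, -6.69414619e-04]), 'effort': array([-1.96702662e-03, -7.31735873e+01, -6.32638264e+01, -4.65080348e-05,
        9.17127654e-04,  8.06577827e-05]), 'position': array([ 243.96180798, -629.38421479,  231.28022254]), 'orientation': array([ 9.82956834e-01,  1.83836511e-01,  9.29798944e-06, -7.94745746e-06]), 'ft_force': array([-0.39560601, -0.19363645, -0.14025045]), 'torque': array([ 0.02566463,  0.02869136, -0.03848191]), 'grasp_force': 0.0, 'gripper_width': 0.9986125406281511}
```

```bash
python3 - <<'E'
import cv2,numpy as np
s=cv2.imread('pics/scene0.png');t=cv2.imread('pics/top0.png')
a=cv2.resize(s[110:350,190:430],(560,560),interpolation=cv2.INTER_CUBIC);cv2.imwrite('pics/a.png',a)
b=cv2.resize(t[170:410,135:535],(800,480),interpolation=cv2.INTER_CUBIC);cv2.imwrite('pics/b.png',b)
E
```

```text
(no output)
```

View pics/a.png

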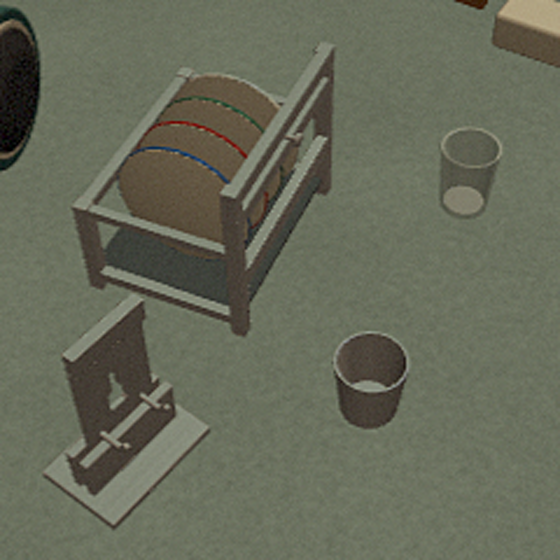

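View pics/b.png

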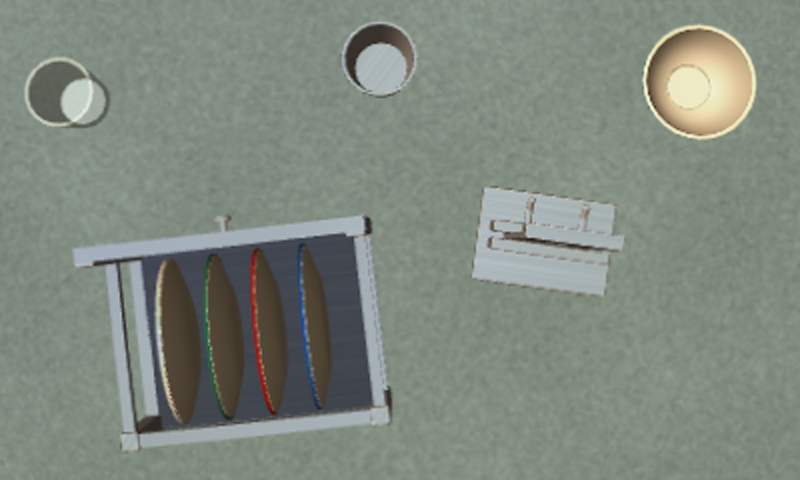

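```bash
python3 - <<'E'
from h import *
s=arm.snapshot('scene');t=arm.snapshot('top');w=arm.snapshot('wrist')
c=lambda x,y:(135+x/2,170+y/2)
k=lambda x,y:(190+x*240/560,110+y*240/560)
L,Rr=atz(t,c(73,250),199),atz(t,c(368,217),199)
print('rail',L,Rr,np.linalg.norm(L-Rr),np.degrees(np.arctan2(*(L-Rr)[:2])))
print('railtri',tri([(t,c(368,217)),(s,k(221,192))]),tri([(t,c(73,250)),(s,k(333,45))]))
print('stud top',atz(t,c(223,217),180),tri([(t,c(222,217)),(s,k(297,137))]))
print('bar',atz(t,c(624,243),195),atz(t,c(497,232),195),tri([(t,c(624,243)),(s,k(66,358))]),tri([(t,c(500,228)),(s,k(143,303))]))
print('stand foot',[atz(t,c(*q),10)[:2] for q in [(486,187),(615,206),(604,295),(473,278)]])
st=arm.get_state();T=R.from_quat(st['orientation'])
C=ray(w,(320,240));print('cam in tool',T.inv().apply(C[0]-st['position']),T.inv().apply(C[1]), w['camera_matrix'][0])
Rm=cv2.Rodrigues(np.array(w['rvec']))[0];print('cam axes in tool',T.inv().as_matrix()@Rm.T)
E
```

```text
rail [522.9614967  248.18793153 199.        ] [556.29035145  11.11235563 199.        ] 239.4068529608407 -8.002383083468192
railtri (array([553.86622648,   8.99408092, 206.94961074]), [np.float64(3.025904723148661), np.float64(3.0259047231486162)]) (array([523.23330898, 249.80887908, 194.61601221]), [np.float64(0.5072682488469208), np.float64(0.5072682488468687)])
stud top [553.25391562 129.8687062  180.        ] (array([553.07434927, 131.24538702, 175.76294099]), [np.float64(0.21364864550857005), np.float64(0.2136486455085666)])
bar [ 540.16867266 -193.82143692  195.        ] [546.84256546 -91.79766968 195.        ] (array([ 540.65919037, -193.82581648,  192.65542739]), [np.float64(0.6914647615887879), np.float64(0.6914647615887541)]) (array([546.76617342, -99.60999365, 165.50421503]), [np.float64(4.351096438801417), np.float64(4.351096438801364)])
stand foot [array([589.25814613, -96.45504764]), array([ 573.65347437, -221.98384484]), array([ 487.68553983, -212.53935206]), array([501.50063032, -85.70073587])]
cam in tool [  79.76297766    0.75541655 -142.25882575] [-0.33078963  0.00724671  0.9436767 ] [368.01354846   0.         317.12366964]
cam axes in tool [[ 7.09739194e-05 -9.50598899e-01 -3.10421856e-01]
 [ 9.99999801e-01  2.61834191e-04 -5.73172877e-04]
 [ 6.26136562e-04 -3.10421753e-01  9.50598729e-01]]
```

```bash
python3 -m crank '[[[0,0,-0.008],[0,0,-6.9],0.0854],[[0,0,-0.008],[0,0,-6.9],0.0854],[[0,0,-0.008],[0,0,-6.9],0.0854],[[0,0,-0.008],[0,0,-6.9],0.0854],[[0,0,-0.008],[0,0,-6.9],0.0854],[[0,0,-0.008],[0,0,-6.9],0.0854],[[0,0,-0.008],[0,0,-6.9],0.0854],[[0,0,-0.008],[0,0,-6.9],0.0854],[[0,0,-0.008],[0,0,-6.9],0.0854]]'
python3 -m crank '[[[0.035,0.0175,0],[0,0,0],0.0854],[[0.035,0.0175,0],[0,0,0],0.0854],[[0.035,0.0175,0],[0,0,0],0.0854],[[0.035,0.0175,0],[0,0,0],0.0854],[[0.035,0.0175,0],[0,0,0],0.0854],[[0.035,0.0175,0],[0,0,0],0.0854],[[0.035,0.0175,0],[0,0,0],0.0854],[[0.035,0.0175,0],[0,0,0],0.0854],[[0.035,0.0175,0],[0,0,0],0.0854],[[0.035,0.0175,0],[0,0,0],0.0854],[[0.035,0.0175,0],[0,0,0],0.0854],[[0.035,0.0175,0],[0,0,0],0.0854]]'
```

```text
time_s: 2.7
position: [244.0, -629.4, 303.7]
orientation: [0.745, 0.667, 0.0, 0.0]
ft_force: [-0.3, 0.0, -0.6]
gripper_width: 0.998
grasp_force: 0.0
time_s: 3.7
position: [502.2, -235.0, 303.6]
orientation: [0.747, 0.664, 0.0, 0.0]
ft_force: [0.6, -0.7, 0.4]
gripper_width: 1.001
grasp_force: 0.0
```

```bash
cat > shot.py <<'E'
import sys,pickle
from h import *
p=arm.snapshot('wrist'); save(p,sys.argv[1]+'.png'); pickle.dump(p,open(sys.argv[1]+'.pkl','wb'))
s=arm.get_state(); print(s['position'],R.from_quat(s['orientation']).as_matrix()[:2,:2].round(4).tolist())
for l in sys.argv[2:]:
    print(l,[(np.round(r['bbox']).astype(int).tolist(),round(r['confidence'],2)) for r in arm.find_in(l,p)[:2]])
E
python3 shot.py w1 plate
python3 -m crank '[[[0.035,0.018,0],[0,0,0],0.0854],[[0.035,0.018,0],[0,0,0],0.0854],[[0,0,0],[0,0,0],0.0854],[[0,0,0],[0,0,0],0.0854]]'
python3 shot.py w2 plate; python3 -c "
import cv2,numpy as np
a=np.hstack([cv2.imread('pics/w1.png'),cv2.imread('pics/w2.png')]);cv2.imwrite('pics/c.png',cv2.resize(a,(800,300),interpolation=cv2.INTER_AREA))"
```

```text
[ 505.05421164 -230.34543391  303.44393589] [[0.1138, 0.9935], [0.9935, -0.1138]]
plate [([339, 34, 383, 162], 0.59)]
time_s: 4.13
position: [546.1, -170.4, 303.1]
orientation: [0.746, 0.665, -0.0, -0.0]
ft_force: [-0.4, -0.1, 0.2]
gripper_width: 1.002
grasp_force: 0.0
[ 545.6133112  -171.31075127  303.19238841] [[0.1156, 0.9933], [0.9933, -0.1156]]
plate []
```

View pics/w2.png

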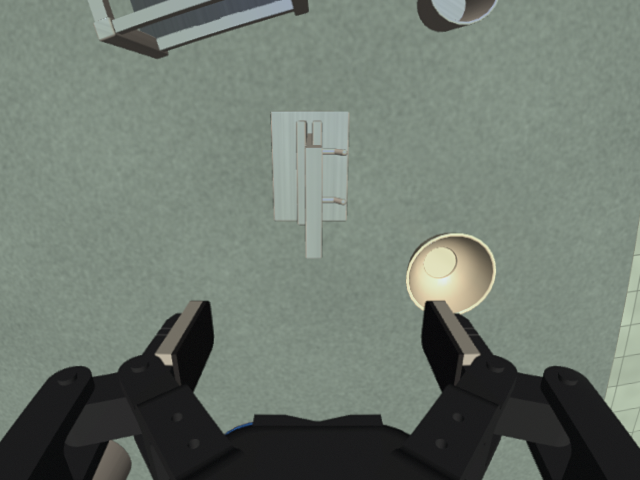

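View pics/w1.png

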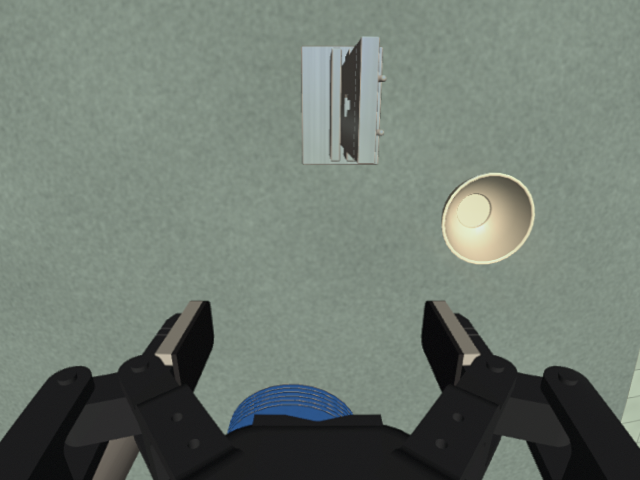

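```bash
python3 - <<'E'
from h import *
import pickle
w1,w2=[pickle.load(open(f'w{i}.pkl','rb')) for i in (1,2)]
from h import *
for w,cs in((w1,[(359,163),(379,163),(361,37),(379,37)]),(w2,[(306,257),(322,257),(306,147),(322,147)])):
    g=cv2.cvtColor(w['color'],cv2.COLOR_RGB2GRAY).astype(int)
    for r in ([60,100,140] if w is w1 else [165,190,215,240]):
        c=345 if w is w1 else 290
        print(r,c,g[r,c:c+45].tolist())
    c=370 if w is w1 else 314
    print('col',g[25:45,c].tolist() if w is w1 else g[138:155,c].tolist(), g[155:172,c].tolist() if w is w1 else g[248:265,c].tolist())
for a,b in zip([(359,163),(379,163),(361,37),(379,37)],[(306,257),(322,257),(306,147),(322,147)]):
    print(tri([(w1,a),(w2,b)]),atz(w2,b,195))
E
```

```text
60 345 [89, 51, 51, 51, 52, 53, 52, 52, 52, 53, 57, 74, 54, 51, 52, 96, 168, 177, 174, 173, 173, 172, 171, 172, 172, 173, 172, 172, 171, 170, 170, 169, 168, 161, 170, 176, 167, 128, 128, 135, 136, 137, 138, 137, 139]
100 345 [159, 174, 153, 142, 120, 76, 53, 52, 52, 53, 57, 53, 50, 55, 105, 160, 174, 173, 171, 171, 170, 170, 170, 171, 171, 170, 170, 167, 166, 167, 167, 165, 154, 174, 175, 164, 130, 134, 136, 136, 138, 138, 138, 136, 134]
140 345 [55, 55, 56, 55, 56, 56, 57, 57, 57, 59, 59, 57, 64, 130, 167, 172, 170, 170, 169, 168, 168, 169, 167, 168, 166, 164, 163, 163, 163, 163, 152, 162, 168, 163, 149, 144, 143, 143, 143, 144, 144, 144, 143, 141, 143]
col [137, 137, 136, 136, 136, 136, 134, 133, 134, 136, 139, 158, 176, 174, 174, 174, 174, 174, 173, 174] [164, 164, 164, 163, 164, 164, 165, 161, 112, 98, 137, 140, 141, 140, 139, 136, 136]
165 290 [166, 167, 168, 166, 165, 157, 139, 157, 167, 168, 165, 166, 166, 166, 151, 140, 167, 170, 168, 167, 168, 167, 167, 167, 168, 168, 166, 165, 165, 165, 166, 162, 159, 167, 169, 170, 168, 166, 168, 169, 168, 166, 166, 164, 163]
190 290 [166,
[... 825 characters left out ...]
158, 141, 133, 132, 134, 133, 135, 133]
(array([ 536.10263961, -192.14106062,  193.1340144 ]), [np.float64(0.4835806178082086), np.float64(0.4835806178083679)]) [ 535.86362655 -191.0983652   195.        ]
(array([ 548.56042695, -192.69539135,  196.46520719]), [np.float64(1.29030108766999), np.float64(1.2903010876699794)]) [ 547.5002846  -192.43502758  195.        ]
(array([ 545.28459915, -113.03593561,  190.19464271]), [np.float64(0.15194966475056726), np.float64(0.15194966475068558)]) [ 545.60194097 -112.72051609  195.        ]
(array([ 556.30184773, -114.31090893,  191.4190709 ]), [np.float64(0.0869101053167207), np.float64(0.08691010531650063)]) [ 556.22080894 -113.94577978  195.        ]
```

```bash
python3 -m crank '[[[0.0187,-0.0015,0.01],[0,0,0],0.0854],[[0,0,0.035],[0,0,0],0.07],[[0,0,0.035],[0,0,0],0.06],[[0,0,0.03],[0,0,0],0.05],[[0,0,0.02],[0,0,0],0.04],[[0,0,0.01],[0,0,0],0.035],[[0,0,0],[0,0,0],0.035],[[0,0,0],[0,0,0],0.035]]'; python3 shot.py w3 plate
```

```text
time_s: 4.9
position: [546.2, -153.5, 164.3]
orientation: [0.748, 0.664, 0.0, 0.0]
ft_force: [0.5, -0.2, 0.8]
gripper_width: 0.41
grasp_force: 0.0
[ 546.5961796  -153.44827212  165.05051069] [[0.1176, 0.9931], [0.9931, -0.1176]]
plate []
```

View pics/w3.png

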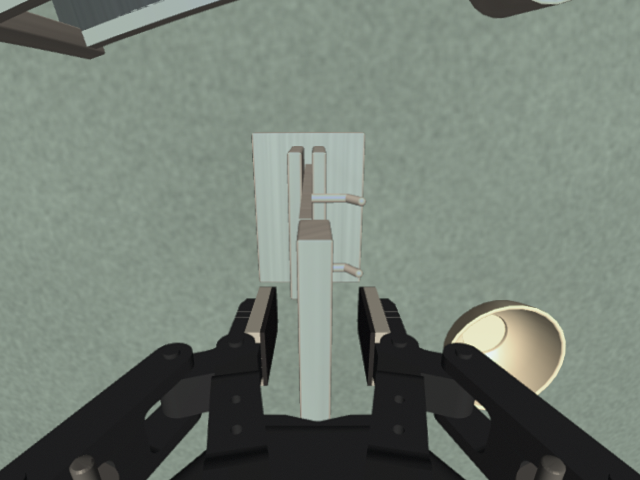

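```bash
python3 -m crank '[[[0,0,0],[0,0,0],0.0],[[0,0,0],[0,0,0],0.0],[[0,0,0],[0,0,0],0.0],[[0,0,0],[0,0,0],0.0],[[0,0,0],[0,0,0],0.0],[[0,0,0],[0,0,0],0.0]]'
```

```text
time_s: 5.5
position: [546.0, -152.9, 164.7]
orientation: [0.747, 0.665, -0.0, 0.0]
ft_force: [-6.0, 0.1, 10.4]
gripper_width: 0.13
grasp_force: 58.5
```

```bash
python3 -m crank '[[[0,0,-0.005],[0,0,0],0.0],[[0,0,-0.01],[0,0,0],0.0],[[0,0,-0.01],[0,0,0],0.0],[[0,0,-0.012],[0,0,0],0.0],[[0,0,-0.015],[0,0,0],0.0],[[0,0,-0.02],[0,0,0],0.0],[[0,0,-0.03],[0,0,0],0.0],[[0,0.01,-0.008],[0,0,-5],0.0],[[0,0.02,0],[0,0,-5],0.0],[[0,0.03,0],[0,0,-5],0.0],[[0,0.025,0],[0,0,0],0.0],[[0,0,0],[0,0,0],0.0]]'; python3 shot.py w4 stud_zone rail rack plate; python3 - <<'E'
from h import *
for n in ('scene','top'):
    p=arm.snapshot(n); print(n,[(np.round(r['bbox']).astype(int).tolist(),round(r['confidence'],2)) for r in arm.find_in('plate',p)[:2]])
print(arm.get_state()['ft_force'])
E
```

```text
time_s: 6.5
position: [634.2, -148.7, 273.9]
orientation: [0.654, 0.757, 0.001, 0.001]
ft_force: [0.9, 0.2, -3.7]
gripper_width: 0.128
grasp_force: 59.9
[ 632.6543387  -148.85770545  273.91169937] [[-0.145, 0.9894], [0.9894, 0.145]]
stud_zone [([34, 2, 269, 27], 0.74)]
rail [([38, 0, 267, 23], 0.58)]
rack [([39, 2, 265, 26], 0.8)]
plate []
scene [([252, 227, 294, 307], 0.81)]
top []
[ 0.0456491   0.52682157 -3.71975328]
```

View pics/w4.png

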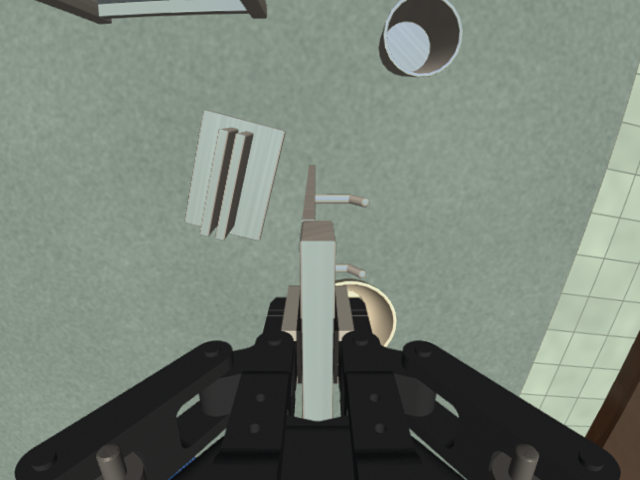

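```bash
python3 -m crank '[[[0.02,0,0],[0,0,0],0.0],[[0.035,0,0],[0,0,0],0.0],[[0.04,0,0],[0,0,0],0.0],[[0.035,0,0],[0,0,0],0.0],[[0.02,0,0],[0,0,0],0.0],[[0.01,0,0],[0,0,0],0.0],[[0,0,0],[0,0,0],0.0],[[0,0,0],[0,0,0],0.0]]'; python3 shot.py w5 stud_zone
python3 -m crank '[[[0.02,0,0],[0,0,0],0.0],[[0.03,0,0],[0,0,0],0.0],[[0.02,0,0],[0,0,0],0.0],[[0.01,0,0],[0,0,0],0.0],[[0,0,0],[0,0,0],0.0],[[0,0,0],[0,0,0],0.0]]'; python3 shot.py w6 stud_zone; python3 -c "
import cv2,numpy as np
a=np.hstack([cv2.imread('pics/w5.png')[0:300,100:500],cv2.imread('pics/w6.png')[0:300,100:500]]);cv2.imwrite('pics/d.png',a)"
```

```text
time_s: 7.62
position: [607.8, 8.9, 273.5]
orientation: [0.654, 0.757, -0.0, 0.0]
ft_force: [0.7, -0.0, -3.8]
gripper_width: 0.136
grasp_force: 59.9
[607.85892462   8.33525874 273.40347495] [[-0.1438, 0.9896], [0.9896, 0.1438]]
stud_zone [([301, 166, 369, 422], 0.64), ([23, 0, 279, 225], 0.57)]
time_s: 8.22
position: [596.5, 87.6, 273.2]
orientation: [0.654, 0.756, -0.0, 0.0]
ft_force: [0.1, 0.5, -4.1]
gripper_width: 0.128
grasp_force: 59.9
[596.5173867   87.24129014 273.22443937] [[-0.1435, 0.9897], [0.9897, 0.1435]]
stud_zone [([22, 2, 282, 337], 0.91)]
```

View pics/d.png

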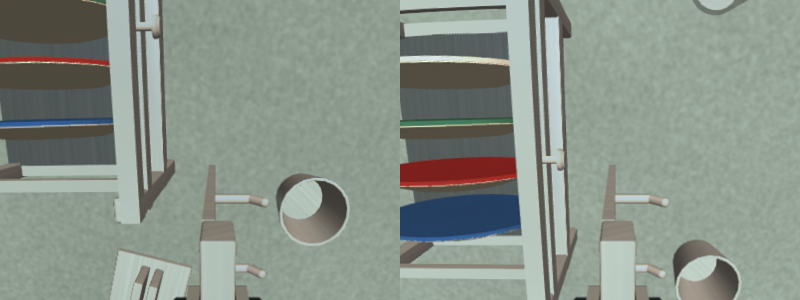

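```bash
python3 -c "
import cv2,numpy as np
f=lambda n,r,c,w:cv2.resize(cv2.imread(n)[r:r+120,c:c+w],None,fx=5,fy=5,interpolation=cv2.INTER_CUBIC)
cv2.imwrite('pics/e.png',np.hstack([f('pics/w6.png',110,210,80),f('pics/w5.png',0,205,80)]))"
```

```text
(no output)
```

View pics/e.png

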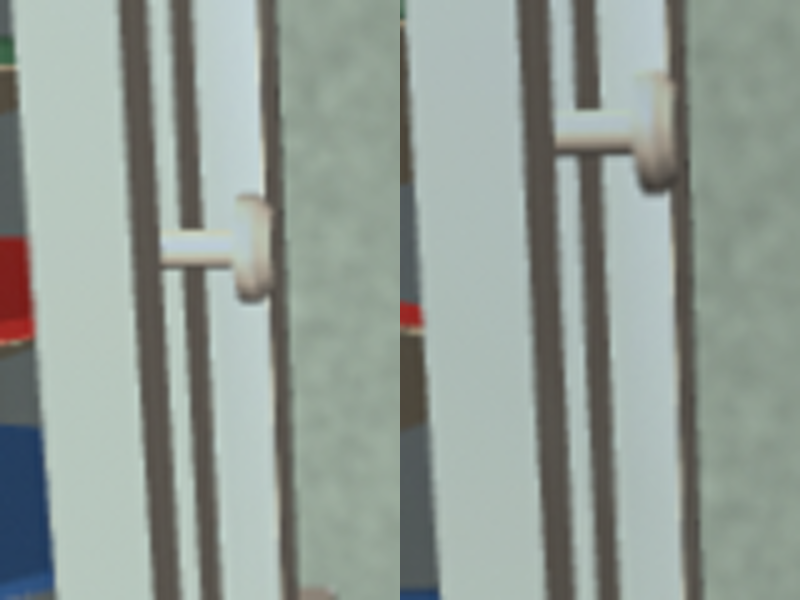

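```bash
python3 - <<'E'
from h import *
import pickle
w5,w6=[pickle.load(open(f'w{i}.pkl','rb')) for i in (5,6)]
top=arm.snapshot('top');sc=arm.snapshot('scene')
k=lambda x,y:(190+x*240/560,110+y*240/560)
o=[(w5,(255.8,26.2)),(w6,(260.6,159.6))]
print('head',tri(o),tri(o+[(sc,k(297,137)),(top,(246,278.7))]))
for p,u in o: print(atz(p,u,175))
P=[]
for p,a,b in((w6,(233.6,110),(241,230)),(w5,(228.4,0),(234,120))):
    A,B=atz(p,a,199),atz(p,b,199);P+=[A,B];print('edge',A,B,np.degrees(np.arctan2(B[0]-A[0],A[1]-B[1])))
P=np.array(P)[:,:2]
for yaw in (7.5,8,8.27,8.5):
    x=np.array([np.cos(np.radians(yaw)),np.sin(np.radians(yaw))]); print(yaw,P@x, tri(o)[0][:2]@x)
# bar in w6: corners of far end top
s=arm.get_state();print(s['position'],np.degrees(np.arctan2(.1435,.9897)))
E
```

```text
head (array([553.17660563, 131.79236883, 175.09349841]), [np.float64(0.04042830046885923), np.float64(0.04042830046873449)]) (array([552.98897704, 131.6404316 , 175.2207766 ]), [np.float64(0.21008340639767753), np.float64(0.296567812568773), np.float64(0.3666719496011877), np.float64(0.19854593539849197)])
[553.11911219 131.80520151 175.        ]
[553.2045121  131.78562501 175.        ]
edge [538.35262905 160.8608065  199.        ] [548.61504909  90.41832495 199.        ] 8.288828573472168
edge [541.48507735 138.49942033 199.        ] [550.26617932  76.70550604 199.        ] 8.087754112622957
7.5 [554.74349623 555.72353096 554.93039941 555.5706535 ] 565.6464591469673
8 [555.50091553 555.85976381 555.49077561 555.58636983] 566.1350815790333
8.27 [555.89233569 555.91572891 555.77579186 555.57726407] 566.3810133891348
8.5 [556.21603129 555.9536658  556.00884904 555.5597761 ] 566.5805906327558
[596.47392863  87.2490165  273.23163695] 8.25001867887808
```

```bash
python3 - <<'E'
from h import *
import pickle
w=pickle.load(open('w6.pkl','rb'));g=cv2.cvtColor(w['color'],cv2.COLOR_RGB2GRAY).astype(int)
print(g[212:250,310].tolist(),g[212:250,322].tolist()); print(g[400:425,316].tolist())
print(g[300,290:345].tolist())
s=arm.get_state();T=R.from_quat(s['orientation']);p0=np.array([596.5,87.25,273.2])
g2=lambda t:proj(w,T.apply(np.array(t,float))+p0).round(1).tolist()
# tool x=plate y, tool y=plate x-3.5, tool z = -(plate z-154.7)
pl=lambda x,y,z:[y,x-3.5,-(z-154.7)]
print('bar top',g2([pl(x,y,185) for y in(40,-40) for x in(-2.5,9.5)]),'bar end bottom',g2([pl(x,40,160) for x in(-2.5,9.5)]))
print('hooks tip',g2([pl(37,y,63) for y in(25,-25)]),'hook root',g2([pl(2.5,y,63) for y in(25,-25)]),'sheet low corner',g2([pl(-2.5,40,0),pl(2.5,40,0)]))
E
```

```text
[128, 129, 128, 128, 129, 130, 132, 156, 162, 128, 128, 130, 132, 131, 130, 128, 127, 127, 129, 132, 132, 130, 129, 130, 134, 136, 136, 135, 148, 182, 199, 199, 199, 198, 198, 199, 198, 198] [156, 156, 156, 158, 160, 158, 155, 153, 145, 133, 132, 132, 130, 128, 127, 130, 131, 133, 132, 130, 129, 133, 136, 137, 137, 135, 134, 133, 149, 182, 200, 199, 198, 198, 199, 199, 198, 199]
[197, 197, 196, 197, 196, 197, 197, 198, 198, 197, 197, 197, 197, 197, 198, 197, 197, 197, 198, 199, 165, 89, 37, 32, 32]
[129, 128, 129, 128, 128, 128, 128, 128, 111, 63, 105, 170, 190, 201, 200, 199, 198, 197, 198, 198, 198, 197, 197, 197, 197, 197, 197, 198, 198, 199, 198, 198, 197, 196, 195, 195, 194, 194, 194, 194, 196, 196, 194, 190, 151, 73, 101, 127, 128, 128, 128, 128, 128, 128, 128]
bar top [[297.9, 240.3], [335.2, 240.4], [301.4, 429.2], [331.5, 429.2]] bar end bottom [[301.1, 218.9], [332.1, 218.9]]
hooks tip [[368.2, 200.0], [365.0, 270.5]] hook root [[315.2, 199.9], [315.3, 270.5]] sheet low corner [[309.4, 163.8], [315.6, 163.9]]
```

```bash
python3 -c "
import cv2
cv2.imwrite('pics/f.png',cv2.resize(cv2.imread('pics/w6.png')[150:300,270:400],None,fx=4,fy=4,interpolation=cv2.INTER_CUBIC))"
```

```text
(no output)
```

View pics/f.png

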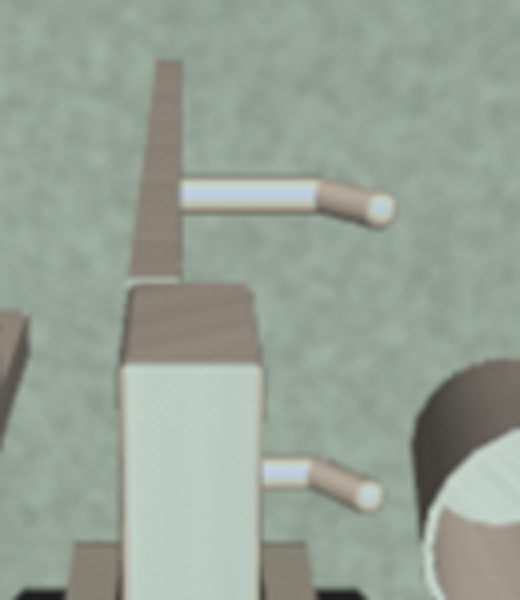

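```bash
python3 -m crank '[[[0.02,0,0],[0,0,0],0.0],[[0.02,0,0.005],[0,0,0],0.0],[[0.0105,0,0.01],[0,0,0],0.0],[[0,0,0.01],[0,0,0],0.0],[[0,-0.01,0.0045],[0,0,0],0.0],[[0,-0.009,0],[0,0,0],0.0],[[0,0,0],[0,0,0],0.0],[[0,0,0],[0,0,0],0.0]]'; python3 - <<'E'
from h import *
p=[];
for i in range(4):
    arm.snapshot('wrist') ;s=arm.get_state();p.append(s['position'])
p=np.mean(p,0);M=R.from_quat(s['orientation']).as_matrix();print(p,M.round(4).tolist(),s['ft_force'])
x=np.array([.9897,.1435]);y=np.array([-.1435,.9897]);print('rack x',p[:2]@x-555.8,'y err',p[:2]@y-51.03)
E
```

```text
time_s: 9.08
position: [570.1, 134.9, 244.2]
orientation: [0.654, 0.756, 0.0, 0.0]
ft_force: [-0.2, -0.2, -3.4]
gripper_width: 0.133
grasp_force: 60.0
[570.50380683 135.1980845  244.24935332] [[-0.1438, 0.9896, 0.0006], [0.9896, 0.1438, 0.0001], [-0.0, 0.0006, -1.0]] [ 0.05530708 -0.20395509 -3.64060041]
rack x 28.228542743162507 y err 0.9082479547860771
```

```bash
python3 -m crank '[[[-0.0005,-0.003,0.0003],[0,0,0],0.0],[[0,-0.003,0],[0,0,0],0.0],[[0,-0.003,0],[0,0,0],0.0],[[0,-0.002,0],[0,0,0],0.0],[[0,-0.001,0],[0,0,0],0.0],[[0,0,0],[0,0,0],0.0],[[0,0,0],[0,0,0],0.0]]'; cat > st.py <<'E'
from h import *
p=[];f=[];g=[]
for i in range(4):
    arm.snapshot('wrist');s=arm.get_state();p.append(s['position']);f.append(s['ft_force']);g.append(s['torque'])
p=np.mean(p,0);x=np.array([.9897,.1435]);y=np.array([-.1435,.9897]);f=np.mean(f,0)
print('back off rail',p[:2]@x-555.8-6,'y err',p[:2]@y-51.03,'z',p[2],'F rack x,y,z',f[:2]@x,f[:2]@y,f[2],'M',np.mean(g,0))
E
python3 st.py
```

```text
time_s: 9.87
position: [558.3, 133.3, 243.6]
orientation: [0.654, 0.756, 0.0, 0.0]
ft_force: [0.2, 0.5, -3.5]
gripper_width: 0.127
grasp_force: 60.0
back off rail 10.004889407164114 y err 0.7939318490203959 z 243.4949568635829 F rack x,y,z 0.08724063477049065 0.06134241400428322 -3.680510114671959 M [ 0.01311919 -0.00666306 -0.00539109]
```

No contact while the head enters; continue.

```bash
python3 -m crank '[[[-0.0005,-0.002,0],[0,0,0],0.0],[[0,-0.002,0],[0,0,0],0.0],[[0,-0.002,0],[0,0,0],0.0],[[0,-0.0015,0],[0,0,0],0.0],[[0,0,0],[0,0,0],0.0],[[0,0,0],[0,0,0],0.0]]'; python3 st.py
```

```text
time_s: 10.57
position: [550.9, 131.7, 243.6]
orientation: [0.654, 0.756, 0.0, 0.0]
ft_force: [0.7, -1.1, -3.7]
gripper_width: 0.128
grasp_force: 60.0
back off rail 2.471150593116704 y err 0.2780047940552919 z 243.53732993606945 F rack x,y,z 0.29576743771478153 0.26667979413615894 -3.366040251617816 M [-0.00830918  0.00183444 -0.00149593]
```

Head is through. Now feel for the rail in small steps.

```bash
python3 -m crank '[[[0,-0.0005,0],[0,0,0],0.0],[[0,-0.0005,0],[0,0,0],0.0],[[0,-0.0005,0],[0,0,0],0.0],[[0,0,0],[0,0,0],0.0],[[0,0,0],[0,0,0],0.0]]'; python3 st.py;  python3 -m crank '[[[0,-0.0005,0],[0,0,0],0.0],[[0,0,0],[0,0,0],0.0],[[0,0,0],[0,0,0],0.0]]'; python3 st.py
```

```text
time_s: 11.18
position: [549.5, 131.5, 243.6]
orientation: [0.654, 0.756, 0.0, 0.0]
ft_force: [0.7, 0.0, -3.3]
gripper_width: 0.128
grasp_force: 60.0
back off rail 0.9563647510871078 y err 0.2784574043943877 z 243.4971988201708 F rack x,y,z 0.32168184020539664 0.1864839564111759 -3.917310757430039 M [ 0.00917539 -0.00994226  0.01252399]
time_s: 11.63
position: [549.0, 131.4, 243.5]
orientation: [0.654, 0.756, 0.0, 0.0]
ft_force: [0.8, 0.1, -2.9]
gripper_width: 0.131
grasp_force: 60.0
back off rail 0.441298559897632 y err 0.2751675602327168 z 243.49533913545932 F rack x,y,z 0.17016950791792587 -0.020893242868367853 -3.7690675406817418 M [-0.00467583 -0.03906805  0.00952994]
```

```bash
for i in 1 2; do python3 -m crank '[[[0,-0.0004,0],[0,0,0],0.0],[[0,0,0],[0,0,0],0.0],[[0,0,0],[0,0,0],0.0]]' >/dev/null; python3 st.py; done
```

```text
back off rail 0.07897180720055985 y err 0.28210976942423827 z 243.51616429557555 F rack x,y,z 0.6378076107067685 -0.6549797936878348 -3.223891491600578 M [ 0.027923   -0.16836864 -0.01358455]
back off rail -0.29088699968588116 y err 0.273762232087293 z 243.54459037025464 F rack x,y,z 1.407605852431242 0.234162172647877 -3.497067111957589 M [ 0.06204026 -0.47150395 -0.03169945]
```

```bash
python3 -m crank '[[[0,0.0004,0.001],[0,0,0],0.0],[[0,0,0.002],[0,0,0],0.0],[[0,0,0.003],[0,0,0],0.0],[[0,0,0.003],[0,0,0],0.0],[[0,0,0.002],[0,0,0],0.0],[[0,0,0.001],[0,0,0],0.0],[[0,0,0],[0,0,0],0.0]]'; python3 st.py;python3 -m crank '[[[0,0,0.001],[0,0,0],0.0],[[0,0,0.002],[0,0,0],0.0],[[0,0,0.002],[0,0,0],0.0],[[0,0,0.001],[0,0,0],0.0],[[0,0,0],[0,0,0],0.0]]'; python3 st.py
```

```text
time_s: 13.32
position: [548.6, 131.4, 231.1]
orientation: [0.654, 0.756, -0.0, -0.0]
ft_force: [0.2, -0.3, -3.7]
gripper_width: 0.128
grasp_force: 59.9
back off rail 0.01243992947922834 y err 0.2757896971722147 z 231.45185204713187 F rack x,y,z 1.2035849679520059 0.16571069083614168 -4.094218660662676 M [ 0.00627051 -0.22696445 -0.0429919 ]
time_s: 13.93
position: [548.6, 131.4, 225.1]
orientation: [0.654, 0.756, -0.0, -0.0]
ft_force: [0.7, -0.0, -3.1]
gripper_width: 0.128
grasp_force: 59.9
back off rail 0.019741649634852365 y err 0.28149110249292164 z 225.42277756140336 F rack x,y,z 0.5975604423461042 0.16392985857796338 -3.5982339089795166 M [ 0.01619982 -0.22221835 -0.02458403]
```

```bash
python3 -m crank '[[[0,0,0.002],[0,0,0],0.0],[[0,0,0.003],[0,0,0],0.0],[[0,0,0.003],[0,0,0],0.0],[[0,0,0.003],[0,0,0],0.0],[[0,0,0.0015],[0,0,0],0.0],[[0,0,0],[0,0,0],0.0],[[0,0,0],[0,0,0],0.0]]'; python3 st.py;python3 -m crank '[[[0,0,0.0005],[0,0,0],0.0],[[0,0,0.0005],[0,0,0],0.0],[[0,0,0],[0,0,0],0.0],[[0,0,0],[0,0,0],0.0]]'; python3 st.py
```

```text
time_s: 14.72
position: [548.6, 131.4, 212.8]
orientation: [0.654, 0.756, -0.0, -0.0]
ft_force: [0.3, 0.7, -3.3]
gripper_width: 0.124
grasp_force: 59.9
back off rail 0.036982199286171635 y err 0.2794252732457352 z 213.05424743978432 F rack x,y,z 0.27473569496102773 0.20774551667761865 -4.128299308549342 M [ 0.0151148  -0.17437133 -0.03693847]
time_s: 15.25
position: [548.6, 131.4, 212.0]
orientation: [0.654, 0.756, 0.0, -0.0]
ft_force: [0.0, 0.4, -3.1]
gripper_width: 0.132
grasp_force: 59.9
back off rail 0.058270697497391666 y err 0.30249341932442064 z 211.98049990830322 F rack x,y,z 0.463652471003244 0.13818508469704066 -3.890744981280633 M [ 0.06725071 -0.23574172 -0.01371029]
```

```bash
for i in 1 2 3 4; do python3 -m crank '[[[0,0,0.0005],[0,0,0],0.0],[[0,0,0],[0,0,0],0.0],[[0,0,0],[0,0,0],0.0]]' >/dev/null; python3 st.py; done
```

```text
back off rail 0.05024587007778791 y err 0.28433511354120355 z 211.49175396669287 F rack x,y,z 1.200131530812357 0.04677398711304989 -4.444838436655293 M [ 0.06138922 -0.26370104 -0.0372037 ]
back off rail 0.0420218509436836 y err 0.29146484832440933 z 210.97331210061898 F rack x,y,z 0.6290233107284118 0.2469001743817894 -4.14854909906504 M [ 0.0543438  -0.23933116 -0.03158931]
back off rail 0.039479622606336306 y err 0.28733351573612254 z 210.47357607179768 F rack x,y,z 1.2716183773773233 0.34364319026987294 -3.7264550894047455 M [ 0.0697495  -0.26242792 -0.02358113]
back off rail 0.08753644651062586 y err 0.27073141892748254 z 210.20070849885315 F rack x,y,z -0.09932718796063933 -0.09742271488217372 -0.3118764199128455 M [ 0.00072037 -0.06672104 -0.02662248]
```

```bash
python3 -m crank '[[[0,0,0.0003],[0,0,0],0.0],[[0,0,0],[0,0,0],0.0],[[0,0,0],[0,0,0],0.0]]' >/dev/null; python3 st.py; python3 -m crank '[[[0,0,0],[0,0,0],0.04],[[0,0,0],[0,0,0],0.04],[[0,0,0],[0,0,0],0.04],[[0,0,0],[0,0,0],0.04],[[0,0,0],[0,0,0],0.04],[[0,0,0],[0,0,0],0.04]]'; python3 st.py; python3 shot.py w7; python3 - <<'E'
from h import *
p=arm.snapshot('scene')
cv2.imwrite('pics/g.png',np.hstack([cv2.resize(cv2.cvtColor(p['color'],cv2.COLOR_RGB2BGR)[110:260,200:350],(450,450),interpolation=cv2.INTER_CUBIC),cv2.resize(cv2.imread('pics/w7.png')[100:460,180:460],(350,450))]))
E
```

```text
back off rail 0.13543450105419197 y err 0.2918502847225568 z 209.97841809587922 F rack x,y,z -0.42923264060197236 -0.22463454758551044 3.349979386062513 M [ 0.0288869   0.01166172 -0.02837436]
time_s: 18.2
position: [548.6, 131.4, 209.6]
orientation: [0.654, 0.756, -0.0, -0.0]
ft_force: [0.9, 0.7, -0.5]
gripper_width: 0.469
grasp_force: 0.0
back off rail 0.03591382052229619 y err 0.26575882173031573 z 209.67997300916272 F rack x,y,z -0.24805024048059787 0.3603321394327526 0.5248798904151655 M [ 0.00310061 -0.00793052  0.00199356]
[548.65951752 131.39938016 209.7208851 ] [[-0.1441, 0.9896], [0.9896, 0.1441]]
```

View pics/g.png

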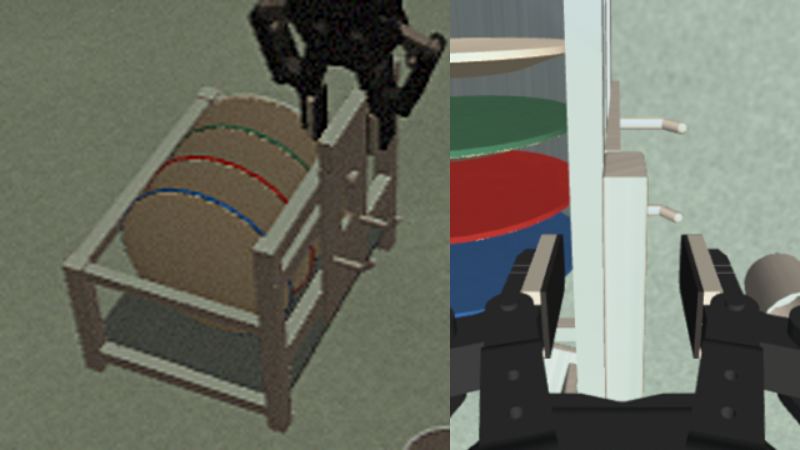

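The left (scene) half shows the plate hanging flat on the rail, with the stud head in the slot at about crop (352,176). The right (wrist) half shows the bar free between the open pads and parallel to the rail. I'll retreat straight up.

```bash
python3 -m crank '[[[0,0,-0.005],[0,0,0],0.04],[[0,0,-0.015],[0,0,0],0.04],[[0,0,-0.03],[0,0,0],0.04],[[0,0,-0.035],[0,0,0],0.04],[[0,0,-0.03],[0,0,0],0.04],[[0,0,-0.01],[0,0,0],0.04],[[0,0,0],[0,0,0],0.04],[[0,0,0],[0,0,0],0.04],[[0,0,0],[0,0,0],0.04]]'; python3 shot.py w8; python3 - <<'E'
from h import *
import pickle
w=pickle.load(open('w8.pkl','rb'));M=np.array([[.9897,-.1435],[.1435,.9897]])
# predicted bar top corners at seat: rack x -: back at 0.0, z origin 55.6
o=np.array([555.8+2.5,51.03])
P=[[*(M@(o+np.array(q))),240.3] for q in [(-2.5,40),(9.5,40),(-2.5,-40),(9.5,-40)]]
u=proj(w,P);print(u.round(1).tolist());g=cv2.cvtColor(w['color'],cv2.COLOR_RGB2GRAY).astype(int)
m=u.mean(0).astype(int);print(m,g[m[1]-30,m[0]-25:m[0]+25].tolist());print(g[int(u[0,1])-10:int(u[0,1])+10,m[0]].tolist(),g[int(u[2,1])-10:int(u[2,1])+10,m[0]].tolist())
E
```

```text
time_s: 19.25
position: [548.4, 131.3, 333.7]
orientation: [0.654, 0.756, -0.001, -0.0]
ft_force: [0.0, 0.5, -0.3]
gripper_width: 0.465
grasp_force: 0.0
[548.4010596  131.33717398 333.40028112] [[-0.1441, 0.9896], [0.9896, 0.1441]]
[[308.0, 176.5], [326.7, 176.5], [308.8, 288.8], [325.7, 288.8]]
[317 232] [66, 112, 171, 198, 199, 198, 198, 198, 198, 198, 198, 198, 198, 198, 198, 198, 197, 166, 134, 189, 204, 203, 202, 201, 201, 201, 202, 203, 202, 201, 201, 200, 198, 199, 198, 183, 158, 157, 157, 155, 154, 155, 158, 163, 164, 164, 164, 163, 164, 165]
[148, 157, 177, 175, 170, 163, 134, 132, 134, 135, 137, 166, 208, 204, 203, 202, 203, 202, 203, 202] [201, 201, 201, 202, 201, 201, 201, 202, 202, 203, 175, 149, 154, 156, 157, 158, 162, 165, 165, 163]
```

The bar's edges are where a fully seated, straight plate should put them, to within about 1 px.

```bash
python3 -c "
from cell import arm
print(arm.sign_off())"
```

```text
the job is handed in; nothing more can be done
None
```

The hook plate hangs straight and fully home on the stud, lying against the rail; it has been released and handed in at about 19 s, with measured contact forces of only a few newtons and the cup, tumbler and bowl left alone.

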